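# Click the jar stop into its catch and lock it

## Task

Close off the row of jars on the storage board: push the sliding stop along its track toward the jars until it clicks into the notch of the steel catch on the board's front edge and stays there, then press the round lock pin on top of the stop fully down and take the hand away. Only push and press with the fingers; leave the two jars, the cup and the shaker standing where they are.

Things in the scene. Friction and masses are not known exactly. Their poses are not given: they have to be found in the camera images.
- board: Fixed flat oak storage board, 114 (x) x 460 (y) x 14 mm, with an aluminium slide track along its upper face. Origin: on its underside, on the worktop, under the middle of the track's centre line; the board reaches 67 mm to -x and 47 mm to +x of it. Its y axis is the direction of the track and of the stop's travel; x points away from the robot. Its yaw varies.
- catch: Fixed dark steel clip, 22 (x) x 64 (y) x 26 mm, on the board's edge nearer the robot; its place along y varies. On its track side (+x) two upright steel ribs 16 mm apart with sloping lead-ins, the notch between them. Origin: on the board's upper face, x = -0.05 in the board's frame, in y level with the notch; it reaches 12 mm to -x and 9 mm to +x of it. Axes parallel to the board's.
- stop (a joint): Slide of the stop along the board's +y, toward catch and jars, 0 to 0.27 m; at 0 its centre is at y = -0.17 in the board's frame. Rubs with 1 N. Its spring ball rides over the catch's ribs: the push rises to about 7 N some 14 mm before the notch, falls over the rib's crest, and is gone as the stop jumps ahead of the finger into the notch. Pushing on past it takes 12 N and leaves the notch.
- stop_top (a point): Centre of the flat top of the sliding stop, a grey block 64 (x) x 44 (y) x 56 mm on the track, captive, cannot be lifted; its top is 71 mm above the worktop, its underside 15 mm. Axes parallel to the board's. The ribbed face to push is its -y face, 22 mm from this point. With the stop in the notch this point has the catch's y in the board's frame (within 1 mm).
- lock_pin (a joint): Travel of the lock pin, in m: 0 up, 0.008 fully down. A round steel pin, 14 mm in diameter, at the centre of the stop's top; its upper end is 14 mm above point stop_top when up, 6 mm when down. About 3 N pushes it; it stays where it is left.
- short_jar: Loose glass jar with screw lid, 58 mm in diameter, 89 mm high, standing on the board beyond the catch (+y), the nearer one to the stop. 19 to 29 mm are free between it and the seated stop. Origin: centre of its underside.
- tall_jar: Loose glass jar with screw lid, 58 mm in diameter, 109 mm high, on the board behind the short jar. Origin: centre of its underside.
- cup: Loose small white espresso cup with handle, 62 x 91 x 56 mm, on the worktop at the back right, out of the way. Origin: its underside.
- shaker: Loose salt shaker, 44 mm in diameter, 90 mm high, on the worktop at the back right, out of the way. Origin: centre of its underside.
There are look-alikes about, which are no part of the job. What is shaped like the tall_jar but green is not meant. What is shaped like the short_jar but pink is not meant.

How it is judged:
By the outcome, as a careful person would: the job done as asked, in the order asked, and still so for the second after the job is handed in, with the robot touching nothing.
It also fails if it takes over 51 s, if anything falls off the work surface, if the arm or the gripper's body presses on something with over 40 N, if the wrist force passes 120 N, or if a joint passes its speed limit or range.

## Robot

A 7-joint arm with a two-finger parallel gripper is mounted at the origin on a cart in front of the work surface, level with it; the furniture and walls round the work are solid. World frame = base frame: x ahead of the robot, y to its left, z up, the work surface at z = 0. Lengths are in m, angles in rad, forces in N, time in s.
With the tool pointing down it reaches from about 0.425 to 0.8 m from the base axis. Payload 8.3 kg.
Tool frame: the origin (TCP) lies at the very end of the fingers, on their centre line; the grasp point (between the pads) lies manip.pinch_z behind it (manip.pinch_z is the distance from the TCP to the grasp point, in m); z points along the fingers, y is the line along which they close (so a half turn about z gives the same grasp; the last joint's range is limited). The gripper opens to 85 mm and grips with 20 to 120 N. Pads are 22 mm wide; open, the fingers measure 114 mm over their backs; the gripper's body (76 mm by 85 mm) begins 54 mm behind the grasp point. The pads swing forward as they close: fully open they stand 13 mm farther back than shut.
Start: joints at [1.269, 0.383, 0.016, 1.37, -0.006, 1.388, -0.046], TCP at [0.148, -0.607, 0.231] pointing down, gripper open.
Joint ranges: [-2.95, 2.95], [-0.25, 2.06], [-1.52, 1.56], [0.18, 2.33], [-1.44, 4.58], [0.02, 2.06], [-3.01, 3.01]. Speed limits (rad/s): [2.39, 2.39, 3.01, 3.01, 3.14, 3.14, 3.14].

## Interface

Orientations are given as a rotation vector (axis times angle).
In Python, from workcell import status, eyes, job_done, manip gives the robot as it stands.
- The arm moves only by the tool jog_arm, never from a script. Its argument "series" is one flat list of numbers, 7 for each row, row after row: the finger opening in mm, from 0 to 85.4, then the shift along the tool's x, y, z in mm, then the turn, a rotation vector about the tool's x, y, z in degrees. A call has 1 to 10 rows; each row is the pose to reach, as a shift and turn from the pose commanded when the call began, along the tool's axes at that moment; what a row does not reach only later rows make up. A row lasts 1/12 s, in which the tool goes at most 41.7 mm and 7.16 degrees, less where a joint would pass 70% of its speed; a pose out of reach is approached as far as the arm can. A call with a gripper value outside its range is refused whole. The fingers move at their own pace and stop on an object; the grip force is fixed at half the most. Time passes only in rows, so rows that repeat a pose let the fingers close. It gives the time, the measured TCP pose, the force, the opening and the grip force at its end, in the units of the state.
- status.state(): the state, without advancing time (a new reading comes with each control period).
- eyes.snapshot(name): name is "scene" or "top"; returns a dict with "image" (420x560x3 uint8, red, green, blue), "range_z" (420x560 float32, m along the optical axis (not along the pixel's ray), 0 where there is no reading), "fx", "fy", "cx", "cy" (pixels), "k1" (the pictures are not rectified: a ray, as slopes to the right and down, at radius r is drawn at 1 + k1 r^2 times it, then the intrinsics apply), "world_from_camera" (4x4, takes a point from camera to world coordinates). Camera axes: x right, y up, looking along -z (the intrinsics and any distortion apply to the point x, -y, -z); pixel columns grow to the right and rows downward; lengths in m; the calibration is good to about 2 mm. A picture is of the moment at which its call begins.
- job_done(): hands the job in; it is judged then, once.
The state is a dict: "clock": time; "joint_pos": joint angles; "joint_vel": joint speeds; "joint_efforts": joint torques, N m; "position": TCP position; "tool_rot": TCP orientation; "contact_force": force on the tool from outside, world axes, zero at the start; "wrist_torque": the same for the moment, N m; "opening": opening from 0.0 (shut) to 1.0 (fully open); "grip_force": force on a finger pad.
Only numpy, scipy, OpenCV 4.12 (cv2) and the standard library are available. Lean on these libraries where they do the work, as an engineer would, in place of code of your own. Each camera call takes 0.05 s, during which the arm holds its last target. There are 200 camera calls.

## Working session

There is one attempt and no reset: what is moved stays moved. The work goes in short steps, Python scripts to look and compute and a tool call to move; the robot and the scene stay as the last step left them, time stands still between calls to the robot, and variables do not carry over. Pictures are saved under pics/ and viewed, at most 10 in all, crops included, and the job is handed in when it is done.

Besides the shell and the picture viewer there is one more tool, called after ">>>" by a JSON object that holds its "name" and its "arguments". jog_arm: Moves the arm, as the interface text tells. Its arguments: {"type":"object","properties":{"series":{"type":"array","items":{"type":"number"}}},"required":["series"]}

```bash
mkdir -p pics
cat > h.py <<'E'
import numpy as np,cv2
from workcell import status,eyes,job_done,manip
def snap(n,f):
    s=eyes.snapshot(n);cv2.imwrite(f'pics/{f}.png',s['image'][:,:,::-1]);np.save(f'pics/{f}.npy',s,allow_pickle=True);return s
def load(f): return np.load(f'pics/{f}.npy',allow_pickle=True).item()
def world(s,u,v,z=None):
    # z given: intersect with plane, else use range
    u=np.atleast_1d(u).astype(float);v=np.atleast_1d(v).astype(float)
    K=np.array([[s['fx'],0,s['cx']],[0,s['fy'],s['cy']],[0,0,1]])
    p=cv2.undistortPoints(np.stack([u,v],1)[:,None],K,np.array([s['k1'],0,0,0.]))[:,0]
    T=s['world_from_camera'];d=np.c_[p[:,0],-p[:,1],-np.ones(len(u))]@T[:3,:3].T
    t=s['range_z'][v.round().astype(int),u.round().astype(int)] if z is None else (z-T[2,3])/d[:,2]
    return T[:3,3]+d*np.asarray(t)[:,None]
E
python3 - <<'E'
from h import *
a=snap('scene','s1');b=snap('top','t1')
print(status.state(),manip.pinch_z);print(b['world_from_camera'].round(3),b['fx'],b['k1'])
E
```

```text
{'clock': 0.1, 'joint_pos': array([ 1.26909648,  0.38416239,  0.01639022,  1.3710335 , -0.00631122,
        1.3882313 , -0.04647356]), 'joint_vel': array([-0.00011741, -0.00117046, -0.00037247, -0.00328192, -0.00083209,
       -0.0005325 ,  0.00092899]), 'joint_efforts': array([ 4.02354839e-03, -6.29125142e+01,  8.48129801e-01, -3.72759426e+01,
        1.68658787e-02,  1.04357576e-02,  2.85308869e-05]), 'position': array([ 0.14775871, -0.60681074,  0.23038086]), 'tool_rot': array([-3.11745416e+00, -3.74119507e-01,  3.67028926e-04]), 'contact_force': array([-0.16899098,  1.31660277,  0.05855576]), 'wrist_torque': array([ 0.01724109, -0.02321515,  0.00446175]), 'grip_force': 0.0, 'opening': 1.000290054120113} 0.0187
[[ 3.000e-03  9.790e-01 -2.040e-01  2.930e-01]
 [-1.000e+00  4.000e-03 -0.000e+00 -5.000e-02]
 [ 1.000e-03  2.040e-01  9.790e-01  1.261e+00]
 [ 0.000e+00  0.000e+00  0.000e+00  1.000e+00]] 455.31864582540334 -0.11056155654450416
```

View pics/t1.png

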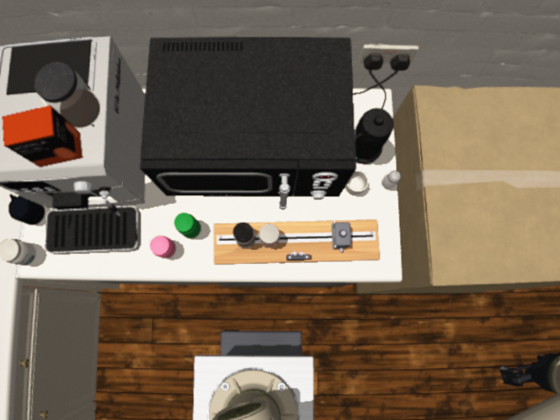

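View pics/s1.png

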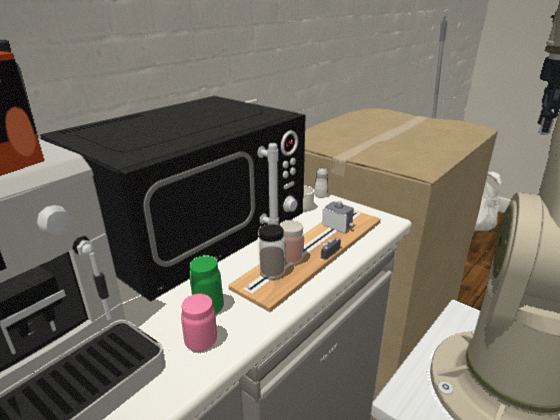

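Run:
```python
from h import *
b=load('t1')
c=b['image'][210:275,205:390,::-1]
cv2.imwrite('pics/c1.png',cv2.resize(c,None,fx=4.3,fy=4.3,interpolation=cv2.INTER_CUBIC))
for n,p in dict(stop=(337,230),box=(425,240),box2=(440,100),boxmid=(420,180),catch=(299,257),sj=(269,234),mw=(260,165),mwfront=(330,165),handle=(283,205)).items(): print(n,world(b,*p)[0].round(3))
```

```text
stop [ 0.484 -0.221  0.067]
box [ 0.455 -0.452  0.083]
box2 [ 0.852 -0.522  0.091]
boxmid [ 0.619 -0.449  0.085]
catch [ 0.415 -0.121  0.039]
sj [ 0.468 -0.041  0.099]
mw [ 0.597 -0.021  0.281]
mwfront [ 0.597 -0.178  0.283]
handle [ 0.544 -0.077  0.1  ]
```

View pics/c1.png

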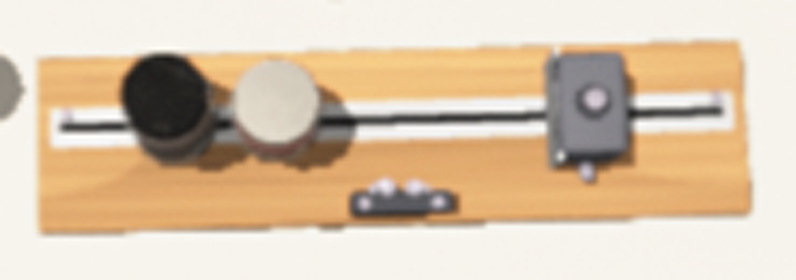

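Run:
```python
from h import *
b=load('t1')
def C(x,y,z): return world(b,205+(x+.5)/4.3-.5,210+(y+.5)/4.3-.5,z)[0]
tl,tr,br,bl=[C(*p,.014) for p in((38,58),(740,42),(750,212),(40,233))]
c=(tl+tr+br+bl)/4
y=(tl-tr)+(bl-br);yaw=np.arctan2(-y[0],y[1]);print('yaw',np.degrees(yaw),np.linalg.norm(tl-tr),np.linalg.norm(bl-br),np.linalg.norm(tl-bl))
s1,s2=C(65,127,.016),C(718,110,.016);d=s1-s2;yaw2=np.arctan2(-d[0],d[1]);print('slot yaw',np.degrees(yaw2))
R=np.array([[np.cos(yaw),-np.sin(yaw)],[np.sin(yaw),np.cos(yaw)]])
o=c[:2]+R@[.010,0];print('origin',o,(s1+s2)/2)
for n,p in dict(pin=(595,98,.085),catch=(400,187,.04),catchends=(404,203,.04),sj=(278,102,.103),tj=(167,95,.123),topA=(560,55,.071),topB=(622,53,.071),topC=(630,150,.071),topD=(565,155,.071)).items():
    w=C(*p);print(n,w.round(4),(R.T@(w[:2]-o)).round(4))
```

```text
yaw 1.6638004688344716 0.45653087796493386 0.45421719680220357 0.11322987770138032
slot yaw 1.6659988952446196
origin [ 0.47086625 -0.11458625] [ 0.47171311 -0.11438708  0.016     ]
pin [ 0.4749 -0.2342  0.085 ] [ 0.0005 -0.1197]
catch [ 0.4253 -0.1174  0.04  ] [-0.0457 -0.0015]
catchends [ 0.4152 -0.1199  0.04  ] [-0.0558 -0.0037]
sj [ 0.4691 -0.0413  0.103 ] [0.0004 0.0733]
tj [0.47   0.0238 0.123 ] [0.0032 0.1384]
topA [ 0.5039 -0.2154  0.071 ] [ 0.0301 -0.1017]
topB [ 0.5052 -0.254   0.071 ] [ 0.0303 -0.1403]
topC [ 0.4448 -0.2572  0.071 ] [-0.0302 -0.1418]
topD [ 0.4417 -0.217   0.071 ] [-0.0321 -0.1016]
```

```bash
cat >> h.py <<'E'
from scipy.spatial.transform import Rotation as Ro
YAW=np.radians(1.66);B=np.array([[np.cos(YAW),-np.sin(YAW)],[np.sin(YAW),np.cos(YAW)]]);O=np.array([.4711,-.1145])
def plan(bx,by,z):
    s=status.state();R=Ro.from_rotvec(s['tool_rot'])
    w=np.r_[O+B@[bx,by],z]
    G=Ro.from_matrix(np.c_[np.r_[B[:,1],0],np.r_[B[:,0],0],[0,0,-1]])
    print('world',w.round(4),'shift',(R.inv().apply(w-s['position'])*1e3).round(1),'turn',np.degrees((R.inv()*G).as_rotvec()).round(2))
    print('board',(B.T@(s['position'][:2]-O)).round(4),s['position'].round(4),'F',s['contact_force'].round(2),s['clock'])
E
python3 -c "
from h import *
plan(0,-.175,.20)"
```

```text
world [ 0.4762 -0.2894  0.2   ] shift [ 394.2 -230.6   30.8] turn [-9.000e-02 -7.000e-02 -7.797e+01]
board [-0.3375 -0.4827] [ 0.1478 -0.6068  0.2304] F [-0.17  1.32  0.06] 0.1
```

>>> {"name": "jog_arm", "arguments": {"series": [0, 39, -23, 3, 0, 0, -7, 0, 78, -46, 6, 0, 0, -14, 0, 117, -69, 9, 0, 0, -21, 0, 156, -92, 12, 0, 0, -28, 0, 195, -115, 15, 0, 0, -35, 0, 234, -138, 18, 0, 0, -42, 0, 273, -161, 21, 0, 0, -49, 0, 312, -184, 24, 0, 0, -56, 0, 351, -207, 27, 0, 0, -63, 0, 390, -228, 30, 0, 0, -70]}}

```text
clock: 0.93
position: [0.4473, -0.3162, 0.2035]
tool_rot: [-2.334, -2.102, 0.0]
contact_force: [0.6, -0.8, -0.1]
opening: 0.002
grip_force: 0.0
```

```bash
python3 -c "
from h import *
plan(0,-.175,.06)"
```

```text
world [ 0.4762 -0.2894  0.06  ] shift [ 29.6  25.9 143.5] turn [-0.02 -0.01 -7.64]
board [-0.0296 -0.2009] [ 0.4473 -0.3162  0.2035] F [ 0.56 -0.84 -0.1 ] 0.9333
```

>>> {"name": "jog_arm", "arguments": {"series": [0, 0, 0, 0, 0, 0, -7, 0, 0, 0, 0, 0, 0, -7.6, 0, 0, 0, 0, 0, 0, -7.6]}}

```text
clock: 1.18
position: [0.4461, -0.3181, 0.2033]
tool_rot: [-2.198, -2.243, 0.001]
contact_force: [-0.1, 0.6, 0.1]
opening: 0.004
grip_force: 0.0
```

```bash
python3 -c "
from h import *
plan(0,-.175,.06);a=snap('scene','s2');b=snap('top','t2')
cv2.imwrite('pics/c2.png',np.hstack([cv2.resize(x['image'][r:r+130,c:c+130,::-1],(400,400),interpolation=2) for x,r,c in((b,170,280),(a,150,270))]))"
```

```text
world [ 0.4762 -0.2894  0.06  ] shift [ 28.   30.7 143.3] turn [-0.05 -0.02 -0.49]
board [-0.0309 -0.2028] [ 0.4461 -0.3181  0.2033] F [-0.06  0.63  0.06] 1.1833
```

View pics/c2.png

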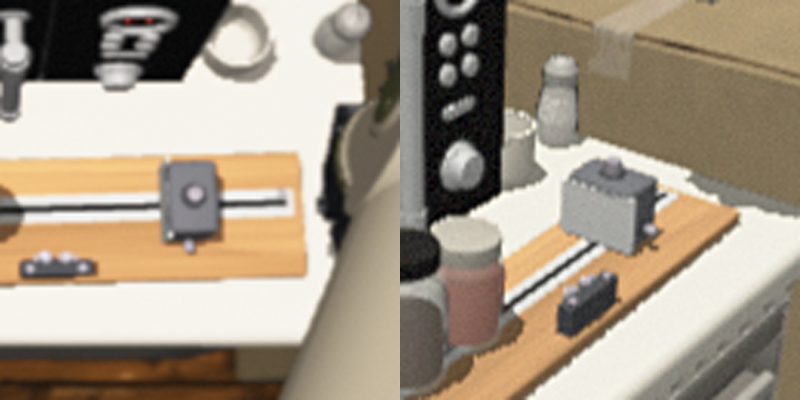

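>>> {"name": "jog_arm", "arguments": {"series": [0, 0, 13, 35, 0, 0, -0.5, 0, 0, 27, 70, 0, 0, -0.5, 0, 0, 27, 105, 0, 0, -0.5, 0, 0, 27, 135, 0, 0, -0.5, 0, 0, 27, 158, 0, 0, -0.5, 0, 0, 27, 158, 0, 0, -0.5, 0, 20, 27, 158, 0, 0, -0.5, 0, 35, 27, 158, 0, 0, -0.5, 0, 38, 27, 158, 0, 0, -0.5, 0, 38, 27, 158, 0, 0, -0.5]}}

```text
clock: 2.12
position: [0.4735, -0.2786, 0.0473]
tool_rot: [2.184, 2.256, 0.001]
contact_force: [0.2, 0.0, -0.2]
opening: -0.003
grip_force: 0.0
```

```bash
python3 -c "
from h import *
plan(-.004,-.06,.045)"
```

```text
world [ 0.4688 -0.1746  0.045 ] shift [104.1  -1.3   2.2] turn [0.1  0.06 0.2 ]
board [-0.0023 -0.1641] [ 0.4735 -0.2786  0.0473] F [ 0.2   0.01 -0.18] 2.1167
```

>>> {"name": "jog_arm", "arguments": {"series": [0, 4, 0, 0, 0, 0, 0, 0, 8, 0, 0, 0, 0, 0, 0, 12, 0, 0, 0, 0, 0, 0, 20, 0, 0, 0, 0, 0, 0, 28, 0, 0, 0, 0, 0, 0, 36, 0, 0, 0, 0, 0, 0, 44, 0, 0, 0, 0, 0, 0, 52, 0, 0, 0, 0, 0, 0, 58, 0, 0, 0, 0, 0, 0, 62, 0, 0, 0, 0, 0]}}

```text
clock: 2.95
position: [0.4708, -0.216, 0.0457]
tool_rot: [-2.185, -2.257, -0.001]
contact_force: [0.7, -1.4, 0.5]
opening: -0.004
grip_force: 0.7
```

```bash
python3 -c "
from h import *
plan(-.004,-.06,.045);b=snap('top','t3');a=snap('scene','s3')
cv2.imwrite('pics/c3.png',np.hstack([cv2.resize(x['image'][r:r+100,c:c+100,::-1],(400,400),interpolation=2) for x,r,c in((b,190,260),(a,180,260))]))"
```

```text
world [ 0.4688 -0.1746  0.045 ] shift [41.4 -0.6  0.7] turn [ 0.   -0.03  0.2 ]
board [-0.0032 -0.1014] [ 0.4708 -0.216   0.0457] F [ 0.68 -1.38  0.53] 2.95
```

View pics/c3.png

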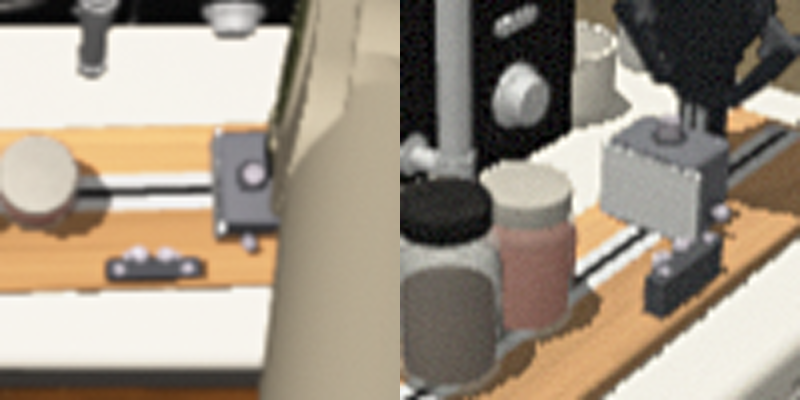

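```bash
python3 -c "
from h import *
b=load('t3')
for u,v,z in((252,173,.085),(151,257,.04),(38,175,.103)):
    print((B.T@(world(b,260+(u+.5)/4-.5,190+(v+.5)/4-.5,z)[0,:2]-O)).round(4))"
```

```text
[ 0.0005 -0.0662]
[-0.048  -0.0008]
[0.0001 0.0736]
```

>>> {"name": "jog_arm", "arguments": {"series": [0, 5, 0, 0, 0, 0, 0, 0, 10, 0, 0, 0, 0, 0, 0, 15, 0, 0, 0, 0, 0, 0, 20, 0, 0, 0, 0, 0, 0, 25, 0, 0, 0, 0, 0, 0, 30, 0, 0, 0, 0, 0, 0, 34, 0, 0, 0, 0, 0, 0, 37, 0, 0, 0, 0, 0, 0, 40, 0, 0, 0, 0, 0, 0, 40, 0, 0, 0, 0, 0]}}

```text
clock: 3.88
position: [0.4695, -0.1765, 0.0458]
tool_rot: [-2.185, -2.256, -0.0]
contact_force: [0.1, 0.1, 0.2]
opening: -0.0
grip_force: 0.0
```

>>> {"name": "jog_arm", "arguments": {"series": [0, 2, 0, 0, 0, 0, 0, 0, 4, 0, 0, 0, 0, 0, 0, 6, 0, 0, 0, 0, 0, 0, 8, 0, 0, 0, 0, 0, 0, 9, 0, 0, 0, 0, 0, 0, 10, 0, 0, 0, 0, 0, 0, 11, 0, 0, 0, 0, 0, 0, 12, 0, 0, 0, 0, 0]}}

```text
clock: 4.55
position: [0.4693, -0.1657, 0.0458]
tool_rot: [2.186, 2.255, 0.0]
contact_force: [0.8, -4.4, -1.6]
opening: -0.003
grip_force: 2.0
```

>>> {"name": "jog_arm", "arguments": {"series": [0, 0.7, 0, 0, 0, 0, 0, 0, 1.4, 0, 0, 0, 0, 0, 0, 2, 0, 0, 0, 0, 0, 0, 2, 0, 0, 0, 0, 0]}}

```text
clock: 4.88
position: [0.4692, -0.1646, 0.0459]
tool_rot: [2.187, 2.254, -0.0]
contact_force: [1.0, -5.5, -2.0]
opening: -0.002
grip_force: 2.6
```

>>> {"name": "jog_arm", "arguments": {"series": [0, 0.7, 0, 0, 0, 0, 0, 0, 1.4, 0, 0, 0, 0, 0, 0, 2, 0, 0, 0, 0, 0, 0, 2, 0, 0, 0, 0, 0]}}

```text
clock: 5.22
position: [0.4692, -0.1627, 0.0459]
tool_rot: [2.187, 2.253, -0.0]
contact_force: [2.3, -5.3, -1.7]
opening: 0.002
grip_force: 2.7
```

>>> {"name": "jog_arm", "arguments": {"series": [0, 0.7, 0, 0, 0, 0, 0, 0, 1.4, 0, 0, 0, 0, 0, 0, 2, 0, 0, 0, 0, 0, 0, 2, 0, 0, 0, 0, 0]}}

```text
clock: 5.55
position: [0.4691, -0.1599, 0.0458]
tool_rot: [2.187, 2.255, 0.0]
contact_force: [2.5, -3.0, -1.0]
opening: 0.003
grip_force: 1.7
```

>>> {"name": "jog_arm", "arguments": {"series": [0, 0.7, 0, 0, 0, 0, 0, 0, 1.4, 0, 0, 0, 0, 0, 0, 2, 0, 0, 0, 0, 0, 0, 2, 0, 0, 0, 0, 0]}}

```text
clock: 5.88
position: [0.4686, -0.1564, 0.0456]
tool_rot: [-2.185, -2.256, -0.0]
contact_force: [-0.1, -0.3, -0.2]
opening: -0.005
grip_force: 0.0
```

```bash
python3 -c "
from h import *
plan(-.004,-.08,.045);b=snap('top','t4');a=snap('scene','s4')
cv2.imwrite('pics/c4.png',np.hstack([cv2.resize(x['image'][r:r+80,c:c+80,::-1],(400,400),interpolation=2) for x,r,c in((b,200,250),(a,190,260))]))"
```

```text
world [ 0.4694 -0.1946  0.045 ] shift [-38.2  -0.4   0.6] turn [-0.04 -0.06  0.18]
board [-0.0038 -0.0418] [ 0.4686 -0.1564  0.0456] F [-0.13 -0.33 -0.15] 5.8833
```

View pics/c4.png

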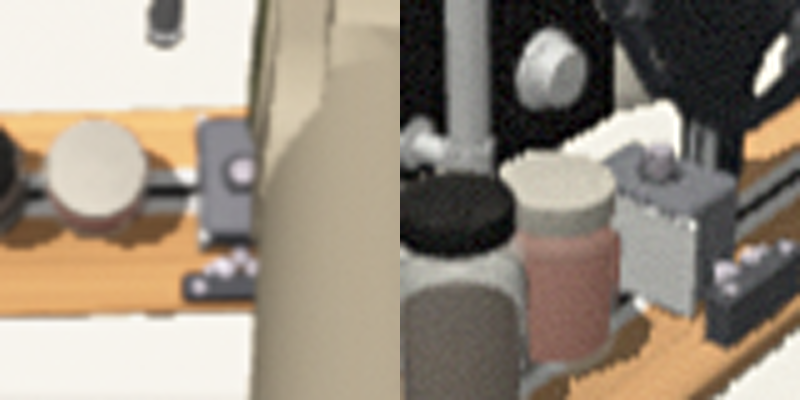

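>>> {"name": "jog_arm", "arguments": {"series": [0, -15, 0, 0, 0, 0, 0, 0, -40, 0, 0, 0, 0, 0, 0, -70, 0, 0, 0, 0, 0, 0, -90, 0, -20, 0, 0, 0, 0, -90, 0, -55, 0, 0, 0, 0, -90, 0, -75, 0, 0, 0, 0, -90, 0, -75, 0, 0, 0]}}

```text
clock: 6.57
position: [0.4741, -0.2485, 0.1253]
tool_rot: [2.183, 2.25, 0.004]
contact_force: [0.7, -0.3, 0.4]
opening: -0.0
grip_force: 0.0
```

```bash
python3 -c "
from h import *
plan(0,0,.100);b=snap('top','t5')
cv2.imwrite('pics/c5.png',cv2.resize(b['image'][205:270,235:335,::-1],None,fx=8,fy=8,interpolation=2))"
```

```text
world [ 0.4711 -0.1145  0.1   ] shift [134.1   0.9  24.9] turn [0.35 0.18 0.09]
board [-0.0008 -0.134 ] [ 0.4741 -0.2485  0.1253] F [ 0.68 -0.26  0.4 ] 6.5667
```

View pics/c5.png

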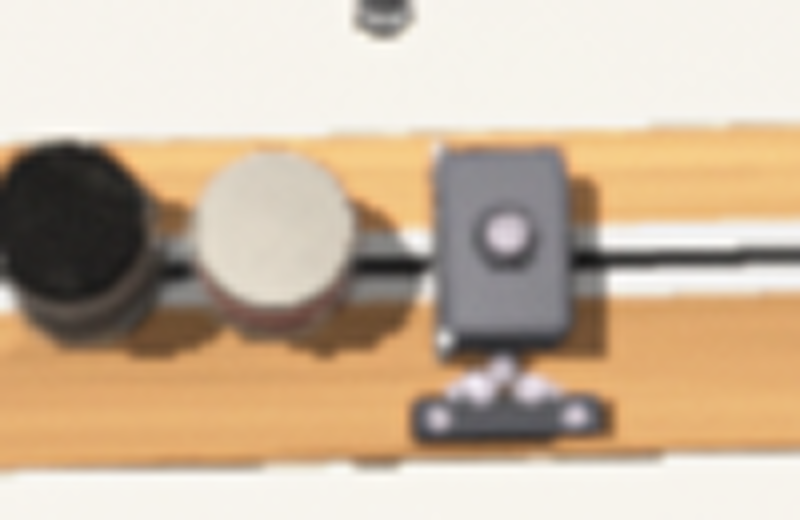

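The ball at (503,370) sits between the two ribs at (480,385) and (532,385), so the stop is seated. The pin is at (507,232).

```bash
python3 -c "
from h import *
b=load('t5');p=B.T@(world(b,235+507.5/8-.5,205+232.5/8-.5,.085)[0,:2]-O);print(p.round(4));plan(p[0],p[1],.100)"
```

```text
[ 0.0004 -0.0016]
world [ 0.4715 -0.1161  0.1   ] shift [131.8   2.4  22.8] turn [0.22 0.11 0.12]
board [-0.0019 -0.1333] [ 0.4731 -0.2478  0.123 ] F [-0.26 -0.09 -0.56] 6.6167
```

>>> {"name": "jog_arm", "arguments": {"series": [0, 30, 1, 0, 0, 0, 0, 0, 60, 2, 0, 0, 0, 0, 0, 90, 2, 0, 0, 0, 0, 0, 115, 2, 0, 0, 0, 0, 0, 132, 2, 0, 0, 0, 0, 0, 132, 2, 0, 0, 0, 0, 0, 132, 2, 12, 0, 0, 0, 0, 132, 2, 23, 0, 0, 0, 0, 132, 2, 23, 0, 0, 0, 0, 132, 2, 23, 0, 0, 0]}}

```text
clock: 7.45
position: [0.4684, -0.1156, 0.0964]
tool_rot: [-2.185, -2.253, 0.002]
contact_force: [-0.4, -0.3, 0.1]
opening: -0.001
grip_force: 0.0
```

```bash
python3 -c "
from h import *
plan(.0004,-.0016,.077)"
```

```text
world [ 0.4715 -0.1161  0.077 ] shift [-0.6  3.2 19.4] turn [-0.16 -0.07  0.09]
board [-0.0027 -0.001 ] [ 0.4684 -0.1156  0.0964] F [-0.37 -0.35  0.1 ] 7.45
```

>>> {"name": "jog_arm", "arguments": {"series": [0, -0.5, 3, 3, 0, 0, 0, 0, -0.5, 3, 6, 0, 0, 0, 0, -0.5, 3, 9, 0, 0, 0, 0, -0.5, 3, 12, 0, 0, 0, 0, -0.5, 3, 14, 0, 0, 0, 0, -0.5, 3, 16, 0, 0, 0, 0, -0.5, 3, 18, 0, 0, 0, 0, -0.5, 3, 19, 0, 0, 0, 0, -0.5, 3, 19, 0, 0, 0]}}

```text
clock: 8.2
position: [0.4725, -0.1158, 0.0786]
tool_rot: [-2.187, -2.256, -0.0]
contact_force: [0.4, -0.3, 0.5]
opening: 0.003
grip_force: 0.0
```

>>> {"name": "jog_arm", "arguments": {"series": [0, 0, 0, 1, 0, 0, 0, 0, 0, 0, 2, 0, 0, 0, 0, 0, 0, 2, 0, 0, 0]}}

```text
clock: 8.45
position: [0.4726, -0.1159, 0.0771]
tool_rot: [2.186, 2.256, -0.0]
contact_force: [-1.5, -0.6, 5.9]
opening: -0.002
grip_force: 2.7
```

>>> {"name": "jog_arm", "arguments": {"series": [0, 0, 0, 1, 0, 0, 0, 0, 0, 0, 2, 0, 0, 0, 0, 0, 0, 2, 0, 0, 0]}}

```text
clock: 8.7
position: [0.4729, -0.1162, 0.0768]
tool_rot: [2.186, 2.254, -0.001]
contact_force: [-8.4, 0.8, 25.1]
opening: -0.003
grip_force: 12.4
```

Bottomed (25 N, z = 0.0768). Retreating straight up and checking.

>>> {"name": "jog_arm", "arguments": {"series": [0, 0, 0, -5, 0, 0, 0, 0, 0, 0, -30, 0, 0, 0, 0, 0, 0, -60, 0, 0, 0, 0, -30, 0, -60, 0, 0, 0, 0, -70, 0, -60, 0, 0, 0, 0, -110, 0, -60, 0, 0, 0, 0, -140, 0, -60, 0, 0, 0, 0, -140, 0, -60, 0, 0, 0, 0, -140, 0, -60, 0, 0, 0]}}

```text
clock: 9.45
position: [0.4761, -0.2578, 0.134]
tool_rot: [-2.191, -2.25, 0.0]
contact_force: [0.2, 2.2, -0.8]
opening: 0.0
grip_force: 0.0
```

```bash
python3 -c "
from h import *
b=snap('top','t6');a=snap('scene','s6')
cv2.imwrite('pics/c6.png',np.hstack([cv2.resize(x['image'][r:r+80,c:c+80,::-1],(400,400),interpolation=2) for x,r,c in((b,200,240),(a,190,270))]))"
```

```text
(no output)
```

View pics/c6.png

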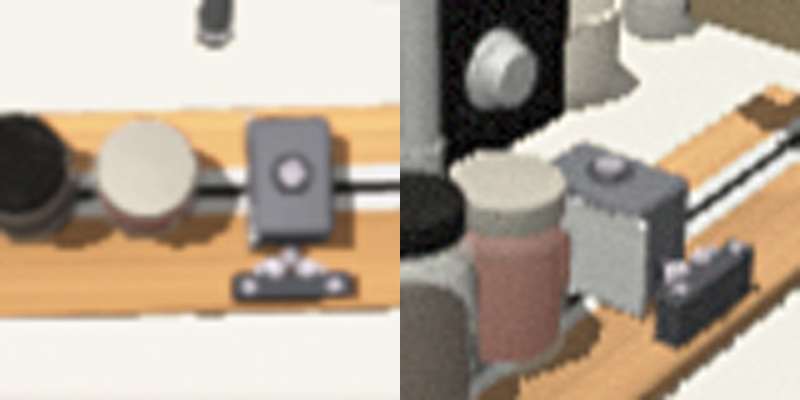

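The pin is low on the stop (610,163), the ball is between the ribs (290,260), and the jars haven't moved.

```bash
python3 -c "
from h import *
print(job_done())"
```

```text
the job is handed in; nothing more can be done
None
```

The stop is clicked into the catch's notch and the lock pin is pressed fully down (it bottomed out at 25 N). The hand is clear, the jars are where they stood, the cup and shaker were never approached, and the job was handed in at about 9.5 s.

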